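# Tip the milling dish and open it

### The job

The covered clay dish on the tipping stand holds four milling balls. With its lid still on, tip the dish towards its pouring lip, all the way down to its stop, so that every ball rolls to the lip side, and leave it tipped; only then lift the lid off and set it down gently, right way up, on the round plaster bat. Leave the two dry unfired bowls where they are.

Things in the scene. Friction and masses are not known exactly. Their poses are not given: they have to be found in the camera images.
- dish (a joint): Angle of the round clay dish (outside diameter 124 mm, 42 mm high, walls and floor 6 mm) about its hinge: 0 = level, as at the start; it grows as the edge with the pouring lip (stand's -x side; a block 34 mm wide, out to 81 mm from the axis) goes down; the stop is at 0.52 rad. The hinge has about 0.3 N m of friction: the dish stays at any angle it is left.
- stand: Dark steel tipping stand, fixed: base plate 150 x 170 x 10 mm, two 50 mm wide uprights 98 mm high at its +y and -y ends (outer faces 80 mm from the middle). Origin: centre of its underside, on the table. The hinge axis runs along the stand's y, 78 mm above the origin, through the centre of the dish's underside. The dish tips towards the stand's -x.
- dish_rim (a point): Centre of the dish's mouth, 42 mm above the hinge axis in the dish. Axes turn with the dish: z out of the mouth, -x towards the pouring lip, the edge that goes down.
- dish_floor (a point): Centre of the dish's inner floor, 36 mm below the rim; axes as dish_rim. The inner radius is 56 mm.
- lid_grip (a point): Centre of the ridge grip on the clay lid: the ridge is 12 mm thick (lid's x), 92 mm long (lid's y), 32 mm high. The point is half-way up it: 16 mm above the top of the lid's disc, 22 mm above the disc's underside, 30 mm above the underside of the plug below (on which the lid stands when set down). At the start the ridge lies nearly along the hinge axis. z: up out of the lid.
- lid_seat (a point): Centre of the underside of the lid's disc (132 mm across, 6 mm thick), which lies loose on the dish's rim: it meets dish_rim when the lid is on. Below it a plug 101 mm across and 8 mm deep sits in the mouth with about 5 mm of play all round. The lid weighs about 220 g.
- bat_top (a point): Centre of the top of the round plaster bat, a plain disc 200 mm across and 22 mm high, fixed to the table.
- bowl_a: Unfired clay bowl, 116 mm across, 58 mm high, loose. Origin: centre of its underside. To be left alone.
- bowl_b: Unfired clay bowl, 124 mm across, 60 mm high, loose. Origin: centre of its underside. To be left alone.
- ball0_center (a point): Centre of milling ball 1 of 4: white ceramic ball 20 mm across, loose inside the covered dish, at the start on the half away from the edge that goes down.
- ball1_center (a point): Centre of milling ball 2 of 4: white ceramic ball 20 mm across, loose inside the covered dish, at the start on the half away from the edge that goes down.
- ball2_center (a point): Centre of milling ball 3 of 4: white ceramic ball 20 mm across, loose inside the covered dish, at the start on the half away from the edge that goes down.
- ball3_center (a point): Centre of milling ball 4 of 4: white ceramic ball 20 mm across, loose inside the covered dish, at the start on the half away from the edge that goes down.
Not all that is in view belongs to the job. What is shaped like the part that bears lid_grip but blue or yellow is not meant.

How it is judged:
On the way, in this order (a step that is already met when the one before it is completed fails the run):
1. the dish is tipped to its stop with the lid still on, and all four balls lie at the low edge (value of joint dish above 0.43 rad and distance between lid_seat and dish_rim below 0.015 m and x of ball0_center in the frame of dish_floor between -0.058 and -0.012 m and z of ball0_center in the frame of dish_floor between 0 and 0.025 m and x of ball1_center in the frame of dish_floor between -0.058 and -0.012 m and z of ball1_center in the frame of dish_floor between 0 and 0.025 m and x of ball2_center in the frame of dish_floor between -0.058 and -0.012 m and z of ball2_center in the frame of dish_floor between 0 and 0.025 m and x of ball3_center in the frame of dish_floor between -0.058 and -0.012 m and z of ball3_center in the frame of dish_floor between 0 and 0.025 m), for 0.2 s.
2. the lid is lifted clear of the dish (distance between lid_seat and dish_rim above 0.06 m), for 0.1 s.
At the end, for the whole second after the job is handed in: The dish is still tipped to its stop (over 0.43 of 0.52 rad), all four balls lie in it at the low edge (centres at least 12 mm from its middle on that side), and the lid lies still, flat and right way up on the plaster bat, its centre within 45 mm of the bat's centre (value of joint dish above 0.43 rad and x of ball0_center in the frame of dish_floor between -0.058 and -0.012 m and z of ball0_center in the frame of dish_floor between 0 and 0.025 m and x of ball1_center in the frame of dish_floor between -0.058 and -0.012 m and z of ball1_center in the frame of dish_floor between 0 and 0.025 m and x of ball2_center in the frame of dish_floor between -0.058 and -0.012 m and z of ball2_center in the frame of dish_floor between 0 and 0.025 m and x of ball3_center in the frame of dish_floor between -0.058 and -0.012 m and z of ball3_center in the frame of dish_floor between 0 and 0.025 m and horizontal distance between lid_seat and bat_top below 0.045 m and angle between lid_seat's own z axis and vertical below 0.12 rad and z of lid_seat in the frame of bat_top between 0.003 and 0.014 m and linear speed of lid below 0.03 m/s); the robot touches nothing.
It fails at once if the lid comes off the dish (more than 18 mm from its seat) before all balls lie on the low side (distance between lid_seat and dish_rim above 0.018 m and x of any of ball0_center, ball1_center, ball2_center, ball3_center in the frame of dish_floor above -0.005 m).
It fails at once if the lid is dropped: it falls free of the fingers faster than 0.6 m/s (a drop of about 2 cm) (contact force between the fingers and lid below 0.05 N and linear speed of lid above 0.6 m/s).
It fails at once if an unfired bowl is moved by more than 30 mm (distance of any of bowl_a, bowl_b from where it was at the start of the episode above 0.03 m).
It also fails if it takes over 54 s, if anything falls off the work surface, if the arm or the gripper's body presses on something with over 40 N, if the wrist force passes 120 N, or if a joint passes its speed limit or range.

### The arm

A 7-joint arm with a two-finger parallel gripper is mounted at the origin on the work surface. World frame = base frame: x ahead of the robot, y to its left, z up, the work surface at z = 0. Lengths are in m, angles in rad, forces in N, time in s.
With the tool pointing down it reaches from about 0.4 to 0.85 m from the base axis. Payload 10.4 kg.
Tool frame: the origin (TCP) lies between the finger pads; the fingertips stand tcp_to_tips ahead of it and the grasp point (between the pads) lies 8 mm behind it (tcp_to_tips is the distance from the TCP to the fingertips, in m); z points along the fingers, y is the line along which they close (so a half turn about z gives the same grasp; the last joint's range is limited). The gripper opens to 85 mm and grips with 20 to 120 N. Pads are 22 mm wide; open, the fingers measure 114 mm over their backs; the gripper's body (76 mm by 85 mm) begins 54 mm behind the grasp point. The pads swing forward as they close: fully open they stand 13 mm farther back than shut.
Start: joints at [-1.346, 0.332, -0.065, 1.46, 0.022, 1.35, -0.088], TCP at [0.153, 0.606, 0.242] pointing down, gripper open.
Joint ranges: [-2.6, 2.6], [-0.5, 2.12], [-1.47, 1.34], [0.16, 2.42], [-1.27, 4.41], [0.06, 2.06], [-2.6, 2.6]. Speed limits (rad/s): [2.22, 2.22, 2.79, 2.79, 3.14, 3.14, 3.14].

### API

Orientations are given as a unit quaternion [x, y, z, w].
In Python, from workcell import * gives the robot as it stands.
- The arm moves only by the tool apply_moves, never from a script. Its argument "rows" is a list of rows, each an object of numbers: "x", "y", "z": the shift along the tool's x, y, z in mm; "ax", "ay", "az": the turn, a rotation vector about the tool's x, y, z in degrees; "gripper": the closure, from 0 (fully open) to 1 (shut). A call has 1 to 5 rows; each row shifts and turns the commanded pose from where the row before left it, along the tool's axes as they then stand; what a row does not reach is not made up. A row lasts 1/12 s, in which the tool goes at most 41.7 mm and 7.16 degrees, less where a joint would pass 70% of its speed; a pose out of reach is approached as far as the arm can. A call with a gripper value outside its range is refused whole. The fingers move at their own pace and stop on an object; "newtons" is the grip in N (left out, the last holds). Time passes only in rows, so rows that do not move let the fingers close. It gives the time, the measured TCP pose, the force, the opening and the grip force at its end, in the units of the state.
- get_obs(): the state, without advancing time (a new reading comes with each control period).
- camera(name): name is "scene" or "side" or "wrist"; returns a dict with "color" (420x560x3 uint8, red, green, blue), "fov_y" (degrees; the focal length in pixels is half the picture's height over the tangent of half this angle, whatever the lens; pixels are square), "cx", "cy" (the principal point, pixels), "rvec" (rotation vector, rad) and "tvec" (3), from world to camera coordinates, as OpenCV has them. Camera axes: x right, y down, z forward; pixel columns grow to the right and rows downward; lengths in m; the calibration is good to about 2 mm. The wrist camera is an equidistant fisheye: a pixel r from the principal point sees the ray r / f radians off the axis. A picture is of the moment at which its call begins. There is no depth.
- hand_in(): hands the job in; it is judged then, once.
The state is a dict: "clock": time; "joint_pos": joint angles; "joint_velocities": joint speeds; "tau": joint torques, N m; "position": TCP position; "ee_rot": TCP orientation; "ft_force": force on the tool from outside, world axes, zero at the start; "torque": the same for the moment, N m; "grip_width": opening from 0.0 (shut) to 1.0 (fully open); "grasp_force": force on a finger pad.
Only numpy, scipy, OpenCV 4.12 (cv2) and the standard library are available. Lean on these libraries where they do the work, as an engineer would, in place of code of your own. Each camera call takes 0.05 s, during which the arm holds its last target. There are 200 camera calls.

## Working session

There is one attempt and no reset: what is moved stays moved. The work goes in short steps, Python scripts to look and compute and a tool call to move; the robot and the scene stay as the last step left them, time stands still between calls to the robot, and variables do not carry over. Pictures are saved under pics/ and viewed, at most 10 in all, crops included, and the job is handed in when it is done.

Besides the shell and the picture viewer there is one more tool, called after ">>>" as a command line: name --argument value ..., lists and objects as JSON in quotes. apply_moves: Moves the arm, as the interface text tells. Its arguments: {"type":"object","properties":{"rows":{"type":"array","items":{"type":"object","properties":{"x":{"type":"number"},"y":{"type":"number"},"z":{"type":"number"},"ax":{"type":"number"},"ay":{"type":"number"},"az":{"type":"number"},"gripper":{"type":"number"}}}},"newtons":{"type":"number"}},"required":["rows"]}

```bash
ls; mkdir -p pics
python3 - <<'E'
from workcell import *
import cv2
o=get_obs();print(o)
for n in ["scene","side"]:
    c=camera(n);cv2.imwrite(f"pics/{n}0.png",c["color"][:,:,::-1]);print(n,c["fov_y"],c["cx"],c["cy"],c["rvec"],c["tvec"])
E
```

```text
pics
{'clock': 0.0, 'joint_pos': array([-1.34559903,  0.33285972, -0.06470131,  1.46095169,  0.02162341,
        1.34991185, -0.08849742]), 'joint_velocities': array([ 0.00213051, -0.00218982,  0.000413  ,  0.00061683, -0.00131489,
        0.000844  ,  0.00102293]), 'tau': array([ 4.91861974e-04, -6.25434852e+01,  4.95756743e-02, -3.91609776e+01,
        1.62681984e-02,  9.92848916e-03, -5.34416586e-06]), 'position': array([0.15321475, 0.60554969, 0.24151857]), 'ee_rot': array([ 1.23566898e-01,  9.92335985e-01, -7.15826586e-04, -4.36714139e-05]), 'ft_force': array([-0.75285647, -0.57648546,  0.19194849]), 'torque': array([-0.0103822 ,  0.0045381 , -0.00955442]), 'grasp_force': 0.0, 'grip_width': 1.006547429466468}
scene 47.006918341861514 280.86435487607434 211.3450006480846 [ 1.18485709  2.37238921 -0.93522077] [ 0.24696977 -0.24403206  1.72101707]
side 42.8323378014383 286.9944122602067 213.44229723373047 [ 2.31527916 -0.16894894  0.07736585] [-0.46441271  0.17541332  1.41107667]
```

View pics/scene0.png

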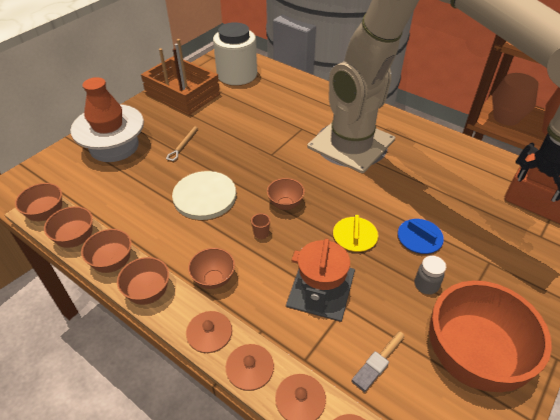

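View pics/side0.png

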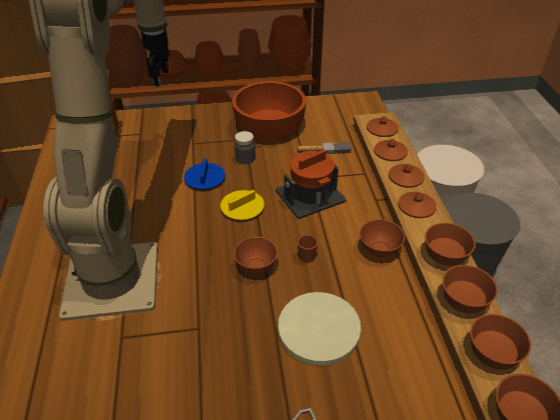

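The scene view shows the lidded dish at (324,262) with its lip at (297,256), the bat at (204,195), and the bowls at (285,194) and (212,270). In the side view the dish is at (313,170) and the bat at (319,326). I'll zoom in on the dish.

```bash
cat > h.py <<'E'
import numpy as np, cv2, json
from workcell import *
def load(n):
    c=camera(n); return prep(c)
def prep(c):
    f=210/np.tan(np.radians(c["fov_y"]/2)); K=np.array([[f,0,c["cx"]],[0,f,c["cy"]],[0,0,1.]])
    return dict(K=K,R=cv2.Rodrigues(np.array(c["rvec"]))[0],t=np.array(c["tvec"]),img=c["color"])
def onz(c,uv,z):
    d=c["R"].T@np.linalg.inv(c["K"])@np.array([*uv,1.]); o=-c["R"].T@c["t"]
    return o+d*(z-o[2])/d[2]
def proj(c,P):
    q=(np.atleast_2d(P)@c["R"].T+c["t"])@c["K"].T; return q[:,:2]/q[:,2:]
def tri(c1,u1,c2,u2):
    P=[c["K"]@np.c_[c["R"],c["t"]] for c in (c1,c2)]
    X=cv2.triangulatePoints(P[0],P[1],np.array(u1,float).reshape(2,1),np.array(u2,float).reshape(2,1))[:,0]; return X[:3]/X[3]
E
python3 - <<'E'
from h import *
s=load("scene");d=load("side")
for n,c,uv in [("scene",s,(204,193.5)),("side",d,(319.5,325))]: print("bat",n,onz(c,uv,.022).round(4))
for n,c,uv in [("A scene",s,(285,186)),("A side",d,(256,250)),("B scene",s,(212,262)),("B side",d,(381,233))]: print(n,onz(c,uv,.059).round(3))
a=cv2.resize(s["img"][225:325,270:370],(400,400),interpolation=3);b=cv2.resize(d["img"][135:235,262:362],(400,400),interpolation=3)
cv2.imwrite("pics/z.png",np.hstack([a,b])[:,:,::-1])
E
```

```text
bat scene [ 0.5155 -0.2233  0.022 ]
bat side [ 0.5134 -0.2344  0.022 ]
A scene [ 0.367 -0.018  0.059]
A side [ 0.386 -0.003  0.059]
B scene [0.717 0.    0.059]
B side [0.73  0.011 0.059]
```

View pics/z.png

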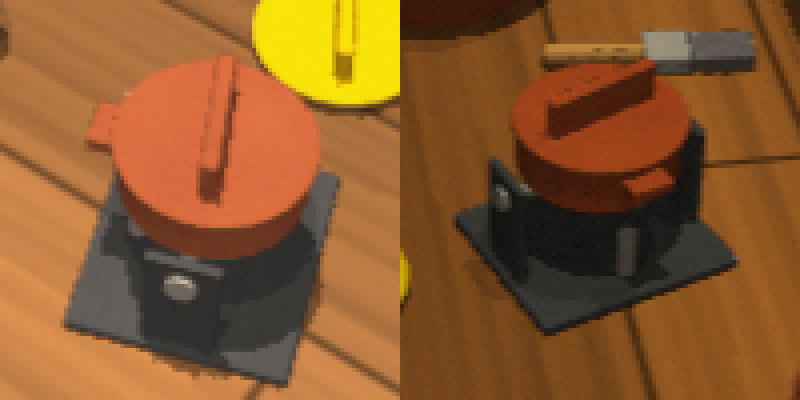

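Run:
```python
from h import *
s=load("scene");d=load("side")
S=lambda u,v:(270+u/4-.4,225+v/4-.4); D=lambda u,v:(262+(u-400)/4-.4,135+v/4-.4)
for n,c,uv,z in [("rs1",s,S(210,168),.158),("rs2",s,S(228,58),.158),("rd1",d,D(550,106),.158),("rd2",d,D(652,66),.158),
 ("ps1",s,S(66,320),.01),("ps2",s,S(285,380),.01),("ps3",s,S(340,178),.01),("pd1",d,D(456,217),.01),("pd2",d,D(547,327),.01),("pd3",d,D(737,261),.01),
 ("lips",s,S(98,104),.115),("lipd",d,D(650,183),.115),
 ("discS",s,S(217,158),.126),("discD",d,D(602,118),.126)]: print(n,onz(c,uv,z).round(4))
# disc via red mask: fit using ellipse of plausible circles
for c,n in((s,"scene"),(d,"side")):
    for nm,z,r,m in(("bat",.022,.1,None),):
        hsv=cv2.cvtColor(c["img"],cv2.COLOR_RGB2HSV)
        u0=(204,193) if n=="scene" else (319,325)
        lab=hsv[int(u0[1]),int(u0[0])]; print(lab)
        m=((hsv[:,:,1]<90)&(hsv[:,:,2]>150)).astype(np.uint8)
        k,L,st,ce=cv2.connectedComponentsWithStats(m); i=L[int(u0[1]),int(u0[0])]; print(st[i])
        cn=cv2.findContours((L==i).astype(np.uint8),0,1)[0][0][:,0]
        P=np.array([onz(c,p,.022) for p in cn]); (x,y),rr=cv2.minEnclosingCircle(P[:,:2].astype(np.float32)); print("bat",x,y,rr)
```

```text
rs1 [0.6186 0.2789 0.158 ]
rs2 [0.5406 0.2407 0.158 ]
rd1 [0.5384 0.2325 0.158 ]
rd2 [0.62   0.2692 0.158 ]
ps1 [0.6795 0.2185 0.01  ]
ps2 [0.6315 0.3556 0.01  ]
ps3 [0.4749 0.302  0.01  ]
pd1 [0.477  0.2939 0.01  ]
pd2 [0.527  0.1603 0.01  ]
pd3 [0.6822 0.2119 0.01  ]
lips [0.5912 0.1777 0.115 ]
lipd [0.6046 0.1884 0.115 ]
discS [0.5886 0.2666 0.126 ]
discD [0.5813 0.2541 0.126 ]
[ 23  46 244]
[ 172  171   64   45 2218]
bat 0.5117201209068298 -0.22790038585662842 0.09997186064720154
[ 24  76 192]
[ 279  292   81   69 4385]
bat 0.5127748250961304 -0.2323685586452484 0.09842834621667862
```

```bash
cat >> h.py <<'E'
from scipy.spatial.transform import Rotation as Ro
C=np.array([.579,.256,.078]); YS=np.radians(109.2); XS=np.array([np.cos(YS),np.sin(YS),0]); AX=np.array([-XS[1],XS[0],0]) # stand y
def down(yaw): # tool z down, tool y at yaw(rad)
    y=np.array([np.cos(yaw),np.sin(yaw),0]); z=np.array([0,0,-1.]); return Ro.from_matrix(np.c_[np.cross(y,z),y,z])
def now():
    o=get_obs(); return o["position"],Ro.from_quat(o["ee_rot"])
def delta(p,R,p0=None,R0=None):
    if p0 is None: p0,R0=now()
    return (R0.inv().apply(p-p0)*1000).round(1),np.degrees((R0.inv()*R).as_rotvec()).round(2)
E
python3 - <<'E'
import workcell
from h import *
print([x for x in dir(workcell) if x[0]!='_'], getattr(workcell,'tcp_to_tips',None))
R=down(YS); p=C-.05*XS; p[2]=.23
print(p,delta(p,R))
E
```

```text
['MotionError', 'camera', 'get_obs', 'hand_in', 'tcp_to_tips'] 0.011
[0.59544333 0.20878118 0.23      ] (array([-526.1, -276.4,   12.2]), array([-2.00e-02, -1.00e-02, -3.34e+01]))
```

>>> apply_moves --rows '[{"x": -35,"y": -18.4,"z": 1,"gripper": 1},{"x": -35,"y": -18.4,"z": 1,"gripper": 1},{"x": -35,"y": -18.4,"z": 1,"gripper": 1},{"x": -35,"y": -18.4,"z": 1,"gripper": 1},{"x": -35,"y": -18.4,"z": 1,"gripper": 1}]' --newtons 40

```text
invalid input at $.rows[0]: expected keys x, y, z, ax, ay, az, gripper
```

>>> apply_moves --rows '[{"x": -35,"y": -18.4,"z": 1,"gripper": 1},{"x": -35,"y": -18.4,"z": 1,"gripper": 1},{"x": -35,"y": -18.4,"z": 1,"gripper": 1},{"x": -35,"y": -18.4,"z": 1,"gripper": 1},{"x": -35,"y": -18.4,"z": 1,"gripper": 1}]'

```text
invalid input at $.rows[0]: expected keys x, y, z, ax, ay, az, gripper
```

>>> apply_moves --rows '[{"x": -35,"y": -18.4,"gripper": 1},{"x": -35,"y": -18.4,"gripper": 1},{"x": -35,"y": -18.4,"gripper": 1},{"x": -35,"y": -18.4,"gripper": 1},{"x": -35,"y": -18.4,"gripper": 1}]'

```text
invalid input at $.rows[0]: expected keys x, y, z, ax, ay, az, gripper
```

>>> apply_moves --rows '[{"az": -6.7,"gripper": 1},{"az": -6.7,"gripper": 1},{"az": -6.7,"gripper": 1},{"az": -6.7,"gripper": 1},{"az": -6.6,"gripper": 1}]'

```text
invalid input at $.rows[0]: expected keys x, y, z, ax, ay, az, gripper
```

Run:
```python
from h import *
R=down(YS); p=C-.05*XS; p[2]=.145
o=get_obs();print(o["clock"],o["position"],o["ft_force"],o["joint_pos"],o["grip_width"],delta(p,R))
```

```text
0.3 [0.15326969 0.6058173  0.2420628 ] [0.5560077  0.27122283 0.79936118] [-1.3455757   0.33245002 -0.06469266  1.46034792  0.02157509  1.34990504
 -0.08850509] 1.0036704412388777 (array([-526.1, -276.4,   97.2]), array([-2.00e-02, -1.00e-02, -3.34e+01]))
```

All keys are needed.

>>> apply_moves --rows '[{"x": -35,"y": -18.4,"z": 1,"ax": 0,"ay": 0,"az": 0,"gripper": 1},{"x": -35,"y": -18.4,"z": 1,"ax": 0,"ay": 0,"az": 0,"gripper": 1},{"x": -35,"y": -18.4,"z": 1,"ax": 0,"ay": 0,"az": 0,"gripper": 1},{"x": -35,"y": -18.4,"z": 1,"ax": 0,"ay": 0,"az": 0,"gripper": 1},{"x": -35,"y": -18.4,"z": 1,"ax": 0,"ay": 0,"az": 0,"gripper": 1}]' --newtons 40

```text
clock: 0.72
position: [0.3015, 0.4723, 0.2373]
ee_rot: [0.124, 0.992, 0.0, -0.0]
ft_force: [0.2, 0.1, -0.2]
grip_width: 0.298
grasp_force: 0.0
```

>>> apply_moves --rows '[{"x": -35,"y": -18.4,"z": 1,"ax": 0,"ay": 0,"az": 0,"gripper": 1},{"x": -35,"y": -18.4,"z": 1,"ax": 0,"ay": 0,"az": 0,"gripper": 1},{"x": -35,"y": -18.4,"z": 1,"ax": 0,"ay": 0,"az": 0,"gripper": 1},{"x": -35,"y": -18.4,"z": 1,"ax": 0,"ay": 0,"az": 0,"gripper": 1},{"x": -35,"y": -18.4,"z": 1,"ax": 0,"ay": 0,"az": 0,"gripper": 1}]'

```text
clock: 1.13
position: [0.4486, 0.3402, 0.2325]
ee_rot: [0.124, 0.992, 0.0, 0.0]
ft_force: [1.9, 1.3, -0.2]
grip_width: 0.0
grasp_force: 0.0
```

>>> apply_moves --rows '[{"x": -35,"y": -18.4,"z": 0,"ax": 0,"ay": 0,"az": 0,"gripper": 1},{"x": -35,"y": -18.4,"z": 0,"ax": 0,"ay": 0,"az": 0,"gripper": 1},{"x": -35,"y": -18.4,"z": 0,"ax": 0,"ay": 0,"az": 0,"gripper": 1},{"x": -35,"y": -18.4,"z": 0,"ax": 0,"ay": 0,"az": 0,"gripper": 1},{"x": -35,"y": -18.4,"z": 0,"ax": 0,"ay": 0,"az": 0,"gripper": 1}]'

```text
clock: 1.55
position: [0.5957, 0.2082, 0.2324]
ee_rot: [0.123, 0.992, 0.0, 0.0]
ft_force: [0.5, 0.6, 0.6]
grip_width: -0.002
grasp_force: 0.0
```

>>> apply_moves --rows '[{"x": 0,"y": 0,"z": 0,"ax": 0,"ay": 0,"az": -6.7,"gripper": 1},{"x": 0,"y": 0,"z": 0,"ax": 0,"ay": 0,"az": -6.7,"gripper": 1},{"x": 0,"y": 0,"z": 0,"ax": 0,"ay": 0,"az": -6.7,"gripper": 1},{"x": 0,"y": 0,"z": 0,"ax": 0,"ay": 0,"az": -6.7,"gripper": 1},{"x": 0,"y": 0,"z": 0,"ax": 0,"ay": 0,"az": -6.6,"gripper": 1}]'

```text
clock: 1.97
position: [0.5945, 0.2096, 0.2321]
ee_rot: [-0.17, 0.986, 0.0, -0.0]
ft_force: [-0.5, -0.4, 0.0]
grip_width: -0.001
grasp_force: 0.0
```

Run:
```python
from h import *
R=down(YS); p=C-.05*XS; p[2]=.145
o=get_obs();print(o["clock"],o["position"],o["ft_force"],o["joint_pos"],o["grip_width"],delta(p,R))
w=camera("wrist");print(w["fov_y"],w["cx"],w["cy"]);cv2.imwrite("pics/w1.png",w["color"][:,:,::-1])
```

```text
1.9667 [0.59451568 0.2095517  0.23213207] [-0.4731437  -0.41859848  0.02421198] [-0.57200051  0.34807432  0.20767591  1.47196929 -0.07260495  1.32935523
  1.55260034] -0.0007848122988007623 (array([-0.6, -1. , 87.1]), array([ 0.01, -0.02,  0.33]))
65.70646984690485 273.32799161716576 205.64972691626022
```

View pics/w1.png

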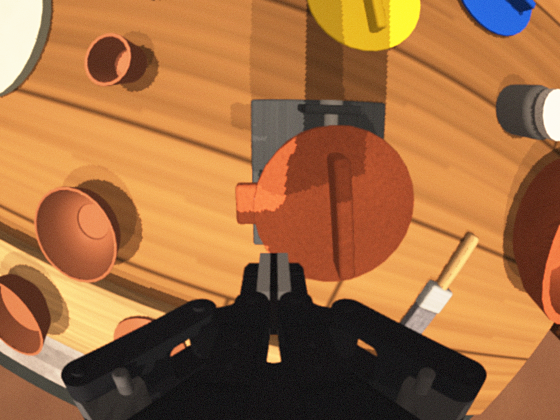

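```bash
cat >> h.py <<'E'
def wz(w,uv,z):
    f=210/np.tan(np.radians(w["fov_y"]/2)); d=np.array(uv,float)-[w["cx"],w["cy"]]; r=np.hypot(*d); a=r/f
    v=np.r_[d/r*np.sin(a),np.cos(a)]; R=cv2.Rodrigues(np.array(w["rvec"]))[0]; o=-R.T@np.array(w["tvec"]); v=R.T@v
    return o+v*(z-o[2])/v[2]
E
python3 - <<'E'
from h import *
w=camera("wrist")
a,b=wz(w,(340,154),.158),wz(w,(344,278),.158);print(a,b,(a+b)/2,np.linalg.norm(a-b))
for uv in [(257,203),(413,203),(335,125),(335,282)]:print(wz(w,uv,.126))
q=[wz(w,u,.01) for u in [(252,100),(384,102)]];print(q,wz(w,(237,203),.115))
E
```

```text
[0.53444896 0.23494979 0.158     ] [0.61768052 0.27528808 0.158     ] [0.57606474 0.25511894 0.158     ] 0.09249146111529793
[0.59442588 0.19733312 0.126     ]
[0.55081762 0.31677226 0.126     ]
[0.51795117 0.23120566 0.126     ]
[0.63908618 0.28364231 0.126     ]
[array([0.52338434, 0.16050126, 0.01      ]), array([0.47144194, 0.29703963, 0.01      ])] [0.60342496 0.18273975 0.115     ]
```

```bash
sed -i 's/C=np.array(\[.579,.256,.078\]); YS=np.radians(109.2)/C=np.array([.577,.2555,.078]); YS=np.radians(110)/' h.py
python3 - <<'E'
from h import *
R=down(YS); p=C-.052*XS; p[2]=.141
print(p,delta(p,R))
E
```

```text
[0.59478505 0.20663598 0.141     ] (array([ 0.7, -2.8, 91.2]), array([ 0.01, -0.01, -0.67]))
```

>>> apply_moves --rows '[{"x": 0.7,"y": -2.8,"z": 31,"ax": 0,"ay": 0,"az": -0.7,"gripper": 1},{"x": 0,"y": 0,"z": 30,"ax": 0,"ay": 0,"az": 0,"gripper": 1},{"x": 0,"y": 0,"z": 20,"ax": 0,"ay": 0,"az": 0,"gripper": 1},{"x": 0,"y": 0,"z": 10,"ax": 0,"ay": 0,"az": 0,"gripper": 1},{"x": 0,"y": 0,"z": 0,"ax": 0,"ay": 0,"az": 0,"gripper": 1}]'

```text
clock: 2.48
position: [0.5938, 0.2063, 0.1391]
ee_rot: [-0.171, 0.985, -0.0, -0.002]
ft_force: [-0.1, 0.3, 0.3]
grip_width: 0.0
grasp_force: 0.0
```

>>> apply_moves --rows '[{"x": 0,"y": 0,"z": 2,"ax": 0,"ay": 0,"az": 0,"gripper": 1},{"x": 0,"y": 0,"z": 2,"ax": 0,"ay": 0,"az": 0,"gripper": 1},{"x": 0,"y": 0,"z": 0,"ax": 0,"ay": 0,"az": 0,"gripper": 1}]'

```text
clock: 2.73
position: [0.5954, 0.207, 0.1384]
ee_rot: [-0.173, 0.985, 0.0, 0.001]
ft_force: [0.1, 0.2, -0.6]
grip_width: 0.002
grasp_force: 0.0
```

Run:
```python
from h import *
p0,R0=now();print(p0,get_obs()["ft_force"],get_obs()["clock"])
for n in (5,10):
    a=Ro.from_rotvec(-AX*np.radians(30)/n); p=C+a.apply(p0-C); print(n,delta(p,a*R0,p0,R0))
```

```text
[0.59538972 0.20704368 0.13843073] [ 0.05809325  0.23606785 -0.59148256] 2.7333
5 (array([-0. , -6. ,  5.7]), array([-6.  ,  0.01,  0.01]))
10 (array([-0. , -3.1,  2.8]), array([-3.  ,  0.01,  0.01]))
```

>>> apply_moves --rows '[{"x": 0,"y": 0,"z": 1.5,"ax": 0,"ay": 0,"az": 0,"gripper": 1},{"x": 0,"y": -2,"z": 2.2,"ax": -2,"ay": 0,"az": 0,"gripper": 1},{"x": 0,"y": -2,"z": 2.2,"ax": -2,"ay": 0,"az": 0,"gripper": 1},{"x": 0,"y": -2,"z": 2.1,"ax": -2,"ay": 0,"az": 0,"gripper": 1},{"x": 0,"y": -2,"z": 2.1,"ax": -2,"ay": 0,"az": 0,"gripper": 1}]'

```text
clock: 3.15
position: [0.5982, 0.2001, 0.1284]
ee_rot: [-0.172, 0.982, 0.07, -0.011]
ft_force: [-0.1, -0.7, 4.7]
grip_width: 0.0
grasp_force: 2.3
```

>>> apply_moves --rows '[{"x": 0,"y": -2,"z": 1.9,"ax": -2,"ay": 0,"az": 0,"gripper": 1},{"x": 0,"y": -2,"z": 1.9,"ax": -2,"ay": 0,"az": 0,"gripper": 1},{"x": 0,"y": -2,"z": 1.9,"ax": -2,"ay": 0,"az": 0,"gripper": 1}]'

```text
clock: 3.4
position: [0.5998, 0.1954, 0.1216]
ee_rot: [-0.172, 0.977, 0.121, -0.02]
ft_force: [-1.4, -0.3, 3.7]
grip_width: 0.0
grasp_force: 1.7
```

Run:
```python
from h import *
p0,R0=now();o=get_obs();print(p0,o["ft_force"],o["clock"],o["joint_pos"])
d=load("side")
cv2.imwrite("pics/t1.png",cv2.resize(d["img"][120:240,240:400],(640,480),interpolation=3)[:,:,::-1])
z=.158-.078
r=Ro.from_rotvec(-AX*np.radians(14))
q=p0-C; print("r,h dish if 14deg",r.inv().apply(q)@XS, r.inv().apply(q)[2], np.degrees(np.arccos(-R0.as_matrix()[2,2])))
```

```text
[0.59982543 0.19537513 0.12163236] [-1.42471087 -0.32431503  3.70774442] 3.4 [-0.36987937  0.45592362  0.14392616  1.58252861 -0.33846696  1.15399665
  1.82396424]
r,h dish if 14deg -0.05183987619549911 0.05789323699974029 14.122533874678059
```

View pics/t1.png

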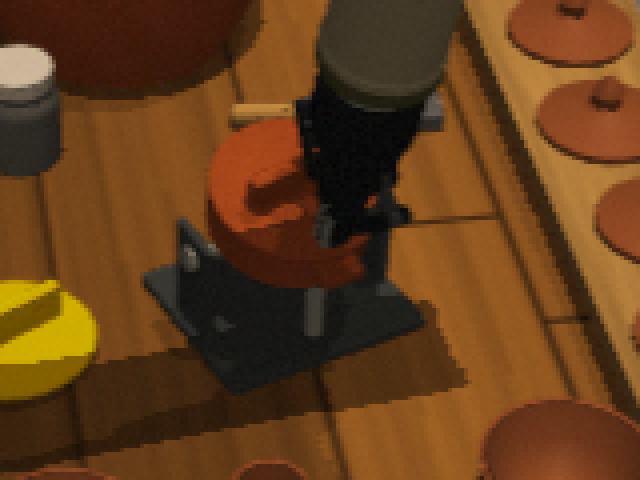

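The crop shows the dish tipping (lip at about (345,265)) with the lid still seated. I'll continue to the stop.

>>> apply_moves --rows '[{"x": 0,"y": -2,"z": 1.9,"ax": -2,"ay": 0,"az": 0,"gripper": 1},{"x": 0,"y": -2,"z": 1.9,"ax": -2,"ay": 0,"az": 0,"gripper": 1},{"x": 0,"y": -2,"z": 1.9,"ax": -2,"ay": 0,"az": 0,"gripper": 1},{"x": 0,"y": -2,"z": 1.9,"ax": -2,"ay": 0,"az": 0,"gripper": 1},{"x": 0,"y": -2,"z": 1.9,"ax": -2,"ay": 0,"az": 0,"gripper": 1}]'

```text
clock: 3.87
position: [0.6022, 0.1882, 0.1092]
ee_rot: [-0.169, 0.963, 0.205, -0.035]
ft_force: [-0.7, -2.0, 3.9]
grip_width: 0.001
grasp_force: 2.3
```

>>> apply_moves --rows '[{"x": 0,"y": -2,"z": 1.9,"ax": -2,"ay": 0,"az": 0,"gripper": 1},{"x": 0,"y": -2,"z": 1.9,"ax": -2,"ay": 0,"az": 0,"gripper": 1}]'

```text
clock: 4.03
position: [0.6029, 0.1863, 0.1039]
ee_rot: [-0.167, 0.956, 0.238, -0.041]
ft_force: [0.9, -2.6, 3.9]
grip_width: 0.002
grasp_force: 2.2
```

>>> apply_moves --rows '[{"x": 0,"y": -1,"z": 1.2,"ax": -1,"ay": 0,"az": 0,"gripper": 1},{"x": 0,"y": 0,"z": 0,"ax": 0,"ay": 0,"az": 0,"gripper": 1}]'

```text
clock: 4.2
position: [0.6031, 0.1853, 0.1026]
ee_rot: [-0.166, 0.954, 0.247, -0.042]
ft_force: [-0.8, -6.3, 8.9]
grip_width: -0.001
grasp_force: 5.3
```

Run:
```python
from h import *
p0,R0=now();o=get_obs();print(p0,o["ft_force"],o["clock"],np.degrees(np.arccos(-R0.as_matrix()[2,2])))
for t in(28,29,30):
  q=Ro.from_rotvec(AX*np.radians(t)).apply(p0-C); print(t,q@XS,q[2])
```

```text
[0.60314311 0.18532519 0.10256335] [-0.8236294  -6.29335658  8.92898835] 4.2 29.009488897190096
28 -0.05458704900732819 0.05684416126629166
29 -0.05358666772936026 0.05778817899068773
30 -0.05256996343329626 0.058714593875956574
```

>>> apply_moves --rows '[{"x": 0,"y": 0,"z": 1,"ax": 0,"ay": 0,"az": 0,"gripper": 1},{"x": 0,"y": 0,"z": 0,"ax": 0,"ay": 0,"az": 0,"gripper": 1},{"x": 0,"y": 0,"z": 0,"ax": 0,"ay": 0,"az": 0,"gripper": 1},{"x": 0,"y": 0,"z": 0,"ax": 0,"ay": 0,"az": 0,"gripper": 1}]'

```text
clock: 4.53
position: [0.6032, 0.1854, 0.1025]
ee_rot: [-0.167, 0.954, 0.246, -0.042]
ft_force: [-3.1, -8.5, 13.0]
grip_width: 0.003
grasp_force: 7.7
```

>>> apply_moves --rows '[{"x": 0,"y": 0,"z": -20,"ax": 0,"ay": 0,"az": 0,"gripper": 1},{"x": 0,"y": 0,"z": -40,"ax": 0,"ay": 0,"az": 0,"gripper": 1},{"x": 0,"y": 0,"z": -40,"ax": 0,"ay": 0,"az": 0,"gripper": 0.35},{"x": 0,"y": 0,"z": 0,"ax": 0,"ay": 0,"az": 0,"gripper": 0.35},{"x": 0,"y": 0,"z": 0,"ax": 0,"ay": 0,"az": 0,"gripper": 0.35}]'

```text
clock: 4.95
position: [0.6201, 0.1403, 0.1904]
ee_rot: [-0.167, 0.954, 0.246, -0.041]
ft_force: [0.2, 0.7, -0.0]
grip_width: 0.421
grasp_force: 0.0
```

Run:
```python
from h import *
p0,R0=now();o=get_obs();print(p0,o["ft_force"],o["clock"],o["grip_width"],np.degrees(np.arccos(-R0.as_matrix()[2,2])))
d=load("side");w=camera("wrist");s=load("scene")
cv2.imwrite("pics/t2.png",np.hstack([cv2.resize(d["img"][135:225,252:352],(400,360),interpolation=3),cv2.resize(s["img"][225:315,270:370],(400,360),interpolation=3)])[:,:,::-1])
cv2.imwrite("pics/w2.png",w["color"][:,:,::-1])
```

```text
[0.62006127 0.14030814 0.19041564] [ 0.16509276  0.72281728 -0.01468453] 4.95 0.42137171302643694 28.849865255166804
```

View pics/t2.png

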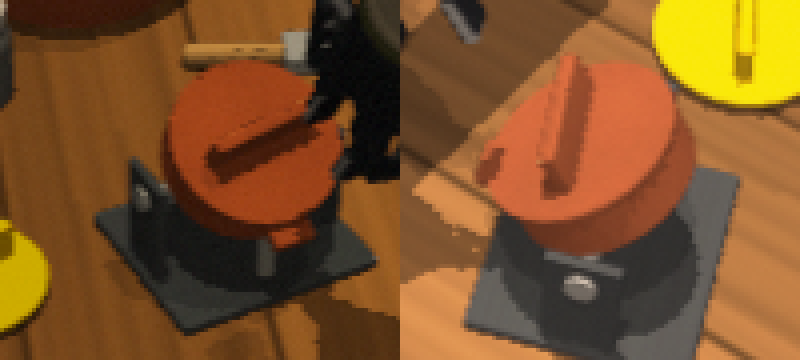

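View pics/w2.png

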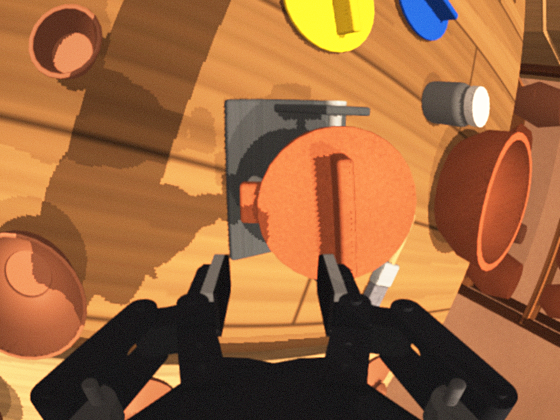

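Run:
```python
from h import *
im=cv2.imread("pics/w2.png")[:,:,2].astype(int); im1=cv2.imread("pics/w1.png")[:,:,2].astype(int)
for y in(165,180,200,220,240,255): print(y,im[y,312:362:2])
print(im[145:165,345]);
for y in(180,220,240): print(y,im1[y,312:362:2])
```

```text
165 [242 214 146 145 146 142 145 148 150 124 106 101 135 218 244 248 247 248
 249 250 245 250 251 250 252]
180 [250 239 166 152 155 153 152 144 147 149 115 100 108 175 237 248 249 250
 252 251 249 246 252 250 251]
200 [249 241 174 144 149 150 146 147 140 148 144 107 106 117 203 238 247 249
 249 248 250 239 249 251 251]
220 [250 248 246 169 140 140 141 146 147 145 145 113 103 109 170 231 246 246
 246 249 250 246 243 249 250]
240 [246 246 238 235 161 143 140 137 143 137 142 137 100  99 141 218 244 249
 250 251 251 250 245 249 248]
255 [248 249 250 215  50  47 120 131 127 121 127 139 101 102 122 203 239 245
 247 248 248 248 247 250 249]
[251 251 249 249 247 247 248 251 250 236 172 133 122 134 181 228 242 245
 248 250]
180 [130 139 140 148 140 135 134 144 121  93  98 101 125 135 136 128 138 141
 138 123 175 178 173 173 186]
220 [170 170 174 166 163 165 171 167 175 163  97  95  98 149 158 170 166 168
 169 172 150 167 179 175 168]
240 [166 165 173 172 170 167 167 168 162 173 126  95  91 121 150 168 173 176
 179 174 163 168 166 174 165]
```

```bash
cat >> h.py <<'E'
TH=np.radians(29.8); RD=Ro.from_rotvec(-AX*TH)*Ro.from_matrix(np.c_[XS,AX,[0,0,1.]])  # dish frame -> world, origin C
def wdish(w,uv,h):
    a,b=wz(w,uv,.2),wz(w,uv,.0); a,b=RD.inv().apply(a-C),RD.inv().apply(b-C); return a+(b-a)*(h-a[2])/(b[2]-a[2])
E
python3 - <<'E'
from h import *
w=camera("wrist")
for uv in[(344.5,155),(347,200),(349,240),(351,276)]: print(uv,wdish(w,uv,.080))
for uv in[(257,203),(416,203),(336,125)]: print(uv,wdish(w,uv,.048))
E
```

```text
(344.5, 155) [-0.00360732  0.04788502  0.08      ]
(347, 200) [-0.00023919  0.01745967  0.08      ]
(349, 240) [ 0.00341897 -0.01188431  0.08      ]
(351, 276) [ 0.00772375 -0.04127874  0.08      ]
(257, 203) [-0.0626894   0.00510996  0.048     ]
(416, 203) [0.06609638 0.00553169 0.048     ]
(336, 125) [-0.0041178   0.06518648  0.048     ]
```

```bash
cat >> h.py <<'E'
RG=Ro.from_matrix((RD*Ro.from_euler('z',7,degrees=True)).as_matrix()@np.array([[0,1,0],[1,0,0],[0,0,-1.]]))
def G(h): return C+RD.apply([.001,.002,h])
E
python3 - <<'E'
from h import *
print(np.linalg.det(RG.as_matrix()),RG.as_matrix().round(2).tolist(),G(.062))
print(delta(G(.13),RG)); print(delta(G(.062),RG,G(.13),RG))
E
```

```text
1.0000000000000007 [[-0.9, -0.41, -0.17], [-0.44, 0.77, 0.47], [-0.06, 0.49, -0.87]] [0.58536228 0.22667722 0.13229843]
(array([ 1.4, 51.4, 23.2]), array([-0.75, -0.15, -7.08]))
(array([-0., -0., 68.]), array([0., 0., 0.]))
```

>>> apply_moves --rows '[{"x": 0.5,"y": 26,"z": 5,"ax": -0.75,"ay": -0.15,"az": 0,"gripper": 0.35},{"x": 0.9,"y": 25.4,"z": 18,"ax": 0,"ay": 0,"az": 0,"gripper": 0.35},{"x": 0,"y": 0,"z": 0,"ax": 0,"ay": 0,"az": -3.5,"gripper": 0.35},{"x": 0,"y": 0,"z": 0,"ax": 0,"ay": 0,"az": -3.6,"gripper": 0.35},{"x": 0,"y": 0,"z": 0,"ax": 0,"ay": 0,"az": 0,"gripper": 0.35}]'

```text
clock: 5.57
position: [0.597, 0.1951, 0.1921]
ee_rot: [-0.227, 0.939, 0.255, -0.028]
ft_force: [0.4, 0.4, 0.1]
grip_width: 0.651
grasp_force: 0.0
```

Run:
```python
from h import *
print(delta(G(.062),RG),get_obs()["grip_width"])
w=camera("wrist");cv2.imwrite("pics/w3.png",w["color"][:,:,::-1])
```

```text
(array([ 0.2, -0.5, 68.7]), array([-0.02,  0.05,  0.23])) 0.6510707108100862
```

View pics/w3.png

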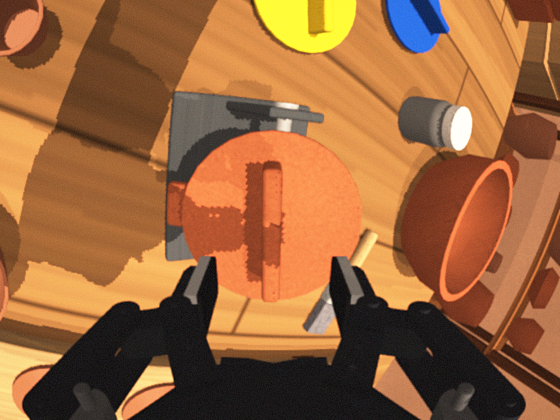

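The ridge runs from (272,160) to (272,300), parallel to the pads and centred between them. Descending to grip.

>>> apply_moves --rows '[{"x": 0,"y": -0.5,"z": 30,"ax": 0,"ay": 0,"az": 0.2,"gripper": 0.35},{"x": 0,"y": 0,"z": 24,"ax": 0,"ay": 0,"az": 0,"gripper": 0.35},{"x": 0,"y": 0,"z": 11,"ax": 0,"ay": 0,"az": 0,"gripper": 0.35},{"x": 0,"y": 0,"z": 3,"ax": 0,"ay": 0,"az": 0,"gripper": 0.35},{"x": 0,"y": 0,"z": 0,"ax": 0,"ay": 0,"az": 0,"gripper": 0.35}]'

```text
clock: 6.03
position: [0.5866, 0.2253, 0.1334]
ee_rot: [-0.223, 0.94, 0.255, -0.029]
ft_force: [0.0, -0.0, 1.4]
grip_width: 0.649
grasp_force: 0.0
```

>>> apply_moves --rows '[{"x": 0,"y": 0,"z": 0,"ax": 0,"ay": 0,"az": 0,"gripper": 0.7},{"x": 0,"y": 0,"z": 0,"ax": 0,"ay": 0,"az": 0,"gripper": 0.8},{"x": 0,"y": 0,"z": 0,"ax": 0,"ay": 0,"az": 0,"gripper": 1},{"x": 0,"y": 0,"z": 0,"ax": 0,"ay": 0,"az": 0,"gripper": 1},{"x": 0,"y": 0,"z": 0,"ax": 0,"ay": 0,"az": 0,"gripper": 1}]' --newtons 60

```text
clock: 6.45
position: [0.5878, 0.2246, 0.1349]
ee_rot: [-0.223, 0.94, 0.255, -0.027]
ft_force: [0.1, -4.3, 5.5]
grip_width: 0.13
grasp_force: 59.5
```

Run:
```python
from h import *
o=get_obs();print(o["grip_width"],o["grasp_force"],o["ft_force"],delta(G(.062),RG))
```

```text
0.12993098863781452 59.48408603668213 [ 0.08786735 -4.31872503  5.4787696 ] (array([1.5, 1.3, 3.7]), array([-0.11,  0.31, -0.19]))
```

>>> apply_moves --rows '[{"x": 0,"y": 0,"z": -5,"ax": 0,"ay": 0,"az": 0,"gripper": 1},{"x": 0,"y": 0,"z": -6,"ax": 0,"ay": 0,"az": 0,"gripper": 1},{"x": 0,"y": 0,"z": -8,"ax": 0,"ay": 0,"az": 0,"gripper": 1},{"x": 0,"y": 0,"z": -10,"ax": 0,"ay": 0,"az": 0,"gripper": 1},{"x": 0,"y": 0,"z": -10,"ax": 0,"ay": 0,"az": 0,"gripper": 1}]'

```text
clock: 6.87
position: [0.5935, 0.2064, 0.1686]
ee_rot: [-0.224, 0.94, 0.255, -0.028]
ft_force: [0.2, 0.4, -3.1]
grip_width: 0.126
grasp_force: 58.4
```

>>> apply_moves --rows '[{"x": 0,"y": 0,"z": -20,"ax": 0,"ay": 0,"az": 0,"gripper": 1},{"x": 0,"y": 0,"z": -20,"ax": 0,"ay": 0,"az": 0,"gripper": 1},{"x": 0,"y": 0,"z": -20,"ax": 0,"ay": 0,"az": 0,"gripper": 1},{"x": 0,"y": 0,"z": -20,"ax": 0,"ay": 0,"az": 0,"gripper": 1},{"x": 0,"y": 0,"z": 0,"ax": 0,"ay": 0,"az": 0,"gripper": 1}]'

```text
clock: 7.28
position: [0.6091, 0.1668, 0.2416]
ee_rot: [-0.223, 0.941, 0.254, -0.024]
ft_force: [0.2, -0.4, -1.3]
grip_width: 0.126
grasp_force: 58.6
```

Run:
```python
from h import *
p0,R0=now()
o=get_obs();print(o["clock"],o["grip_width"],o["grasp_force"],o["ft_force"],o["joint_pos"])
d=load("side");s=load("scene")
cv2.imwrite("pics/l1.png",np.hstack([cv2.resize(d["img"][105:225,242:372],(390,360),interpolation=3),cv2.resize(s["img"][205:325,250:380],(390,360),interpolation=3)])[:,:,::-1])
y=R0.as_matrix()[:,1]; yw=np.arctan2(y[1],y[0]); print(np.degrees(yw))
p=p0.copy();p[2]=.25; print(p0, "level",delta(p,down(yw)))
R=down(yw); print("to bat",delta(np.array([.512,-.230,.2]),R,p,R))
for dy in(-60,-30,30): print(dy, np.degrees(yw)+dy)
```

```text
7.2833 0.12610881261324725 58.63662600517273 [ 0.20489341 -0.41491867 -1.27719216] [-0.153623    0.43539532  0.09185497  1.41716295 -0.5402278   1.45659508
  2.07710862]
117.81617182583949
[0.60913699 0.16682881 0.24155201] level (array([ -1.6,   3.4, -12.3]), array([29.45,  4.06, -1.06]))
to bat (array([ 271.1, -305.6,   50. ]), array([0., 0., 0.]))
-60 57.81617182583949
-30 87.81617182583949
30 147.8161718258395
```

View pics/l1.png

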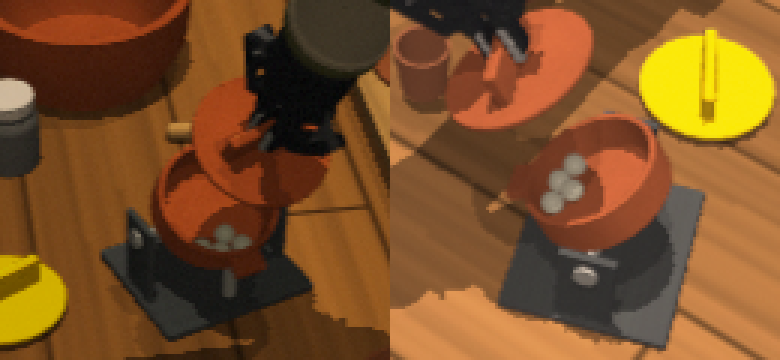

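The lid is in the gripper, and all four balls lie at the low edge ((560,185) in the right crop). Now leveling it.

Run:
```python
from h import *
p0,R0=now(); z=R0.as_matrix()[:,2]; ax=np.cross(z,[0,0,-1]); ax*=np.arcsin(np.linalg.norm(ax))/np.linalg.norm(ax)
R=Ro.from_rotvec(ax)*R0; p=p0.copy(); print(delta(p,R)); y=R.as_matrix()[:,1]; print(np.degrees(np.arctan2(y[1],y[0])))
R2=R*Ro.from_euler('z',33.5,degrees=True); print(delta(np.array([.512,-.230,.2]),R2,p0,R2))
```

```text
(array([0., 0., 0.]), array([29.49,  3.78,  0.  ]))
116.73306481914315
(array([  47.4, -407.7,   37.6]), array([0., 0., 0.]))
```

>>> apply_moves --rows '[{"x": 0,"y": 0,"z": 0,"ax": 5.9,"ay": 0.76,"az": 0,"gripper": 1},{"x": 0,"y": 0,"z": 0,"ax": 5.9,"ay": 0.76,"az": 0,"gripper": 1},{"x": 0,"y": 0,"z": 0,"ax": 5.9,"ay": 0.76,"az": 0,"gripper": 1},{"x": 0,"y": 0,"z": 0,"ax": 5.9,"ay": 0.76,"az": 0,"gripper": 1},{"x": 0,"y": 0,"z": 0,"ax": 5.9,"ay": 0.74,"az": 0,"gripper": 1}]'

```text
clock: 7.8
position: [0.6062, 0.1706, 0.2366]
ee_rot: [-0.232, 0.973, -0.002, -0.0]
ft_force: [-0.1, -0.8, -2.6]
grip_width: 0.131
grasp_force: 58.9
```

>>> apply_moves --rows '[{"x": 0,"y": 0,"z": 0,"ax": 0,"ay": 0,"az": 6.7,"gripper": 1},{"x": 0,"y": 0,"z": 0,"ax": 0,"ay": 0,"az": 6.7,"gripper": 1},{"x": 0,"y": 0,"z": 0,"ax": 0,"ay": 0,"az": 6.7,"gripper": 1},{"x": 0,"y": 0,"z": 0,"ax": 0,"ay": 0,"az": 6.7,"gripper": 1},{"x": 0,"y": 0,"z": 0,"ax": 0,"ay": 0,"az": 6.7,"gripper": 1}]'

```text
clock: 8.22
position: [0.6055, 0.1708, 0.2354]
ee_rot: [0.06, 0.998, -0.0, -0.002]
ft_force: [0.2, 0.1, -2.9]
grip_width: 0.124
grasp_force: 59.1
```

>>> apply_moves --rows '[{"x": 3.5,"y": -30,"z": 0,"ax": 0,"ay": 0,"az": 0,"gripper": 1},{"x": 3.5,"y": -30,"z": 0,"ax": 0,"ay": 0,"az": 0,"gripper": 1},{"x": 3.5,"y": -30,"z": 0,"ax": 0,"ay": 0,"az": 0,"gripper": 1},{"x": 3.5,"y": -30,"z": 0,"ax": 0,"ay": 0,"az": 0,"gripper": 1},{"x": 3.5,"y": -30,"z": 0,"ax": 0,"ay": 0,"az": 0,"gripper": 1}]'

```text
clock: 8.63
position: [0.5704, 0.0225, 0.2357]
ee_rot: [0.058, 0.998, 0.0, -0.002]
ft_force: [0.6, -0.4, -3.6]
grip_width: 0.132
grasp_force: 59.2
```

>>> apply_moves --rows '[{"x": 3.5,"y": -30,"z": 0,"ax": 0,"ay": 0,"az": 0,"gripper": 1},{"x": 3.5,"y": -30,"z": 0,"ax": 0,"ay": 0,"az": 0,"gripper": 1},{"x": 3.5,"y": -30,"z": 0,"ax": 0,"ay": 0,"az": 0,"gripper": 1},{"x": 3.5,"y": -30,"z": 0,"ax": 0,"ay": 0,"az": 0,"gripper": 1},{"x": 3.5,"y": -30,"z": 0,"ax": 0,"ay": 0,"az": 0,"gripper": 1}]'

```text
clock: 9.05
position: [0.5357, -0.1243, 0.2359]
ee_rot: [0.058, 0.998, 0.0, -0.002]
ft_force: [-0.2, 0.0, -3.7]
grip_width: 0.131
grasp_force: 59.2
```

Run:
```python
from h import *
o=get_obs();p0,R0=now();print(o["clock"],p0,o["grip_width"],o["grasp_force"],o["joint_pos"])
y=R0.as_matrix()[:,1];print(delta(np.array([.512,-.230,.1]),down(np.arctan2(y[1],y[0]))))
```

```text
9.05 [ 0.53574213 -0.12427887  0.23592024] 0.13050257315497107 59.23523962497711 [-0.20291807  0.17171082  0.39298051  1.6889139  -0.06823308  1.2976891
  1.65889579]
(array([  11. , -107.8,  135.9]), array([ 0.03, -0.18,  0.  ]))
```

>>> apply_moves --rows '[{"x": 2.8,"y": -27,"z": 0,"ax": 0,"ay": 0,"az": 0,"gripper": 1},{"x": 2.8,"y": -27,"z": 10,"ax": 0,"ay": 0,"az": 0,"gripper": 1},{"x": 2.7,"y": -27,"z": 20,"ax": 0,"ay": 0,"az": 0,"gripper": 1},{"x": 2.7,"y": -27,"z": 25,"ax": 0,"ay": 0,"az": 0,"gripper": 1},{"x": 0,"y": 0,"z": 30,"ax": 0,"ay": 0,"az": 0,"gripper": 1}]'

```text
clock: 9.47
position: [0.5112, -0.2355, 0.1516]
ee_rot: [0.061, 0.998, -0.001, -0.0]
ft_force: [0.4, -1.4, -3.4]
grip_width: 0.125
grasp_force: 59.3
```

>>> apply_moves --rows '[{"x": 0,"y": 0,"z": 30,"ax": 0,"ay": 0,"az": 0,"gripper": 1},{"x": 0,"y": 0,"z": 25,"ax": 0,"ay": 0,"az": 0,"gripper": 1},{"x": 0,"y": 0,"z": 15,"ax": 0,"ay": 0,"az": 0,"gripper": 1},{"x": 0,"y": 0,"z": 10,"ax": 0,"ay": 0,"az": 0,"gripper": 1},{"x": 0,"y": 0,"z": 0,"ax": 0,"ay": 0,"az": 0,"gripper": 1}]'

```text
clock: 9.88
position: [0.5115, -0.2287, 0.0695]
ee_rot: [0.058, 0.998, 0.001, -0.003]
ft_force: [0.1, 0.2, -2.5]
grip_width: 0.132
grasp_force: 59.3
```

>>> apply_moves --rows '[{"x": 0,"y": 0,"z": 3,"ax": 0,"ay": 0,"az": 0,"gripper": 1},{"x": 0,"y": 0,"z": 3,"ax": 0,"ay": 0,"az": 0,"gripper": 1},{"x": 0,"y": 0,"z": 0,"ax": 0,"ay": 0,"az": 0,"gripper": 1}]'

```text
clock: 10.13
position: [0.5135, -0.2301, 0.0668]
ee_rot: [0.058, 0.998, -0.0, -0.0]
ft_force: [-1.0, 0.8, -3.6]
grip_width: 0.126
grasp_force: 59.3
```

>>> apply_moves --rows '[{"x": 0,"y": 0,"z": 3,"ax": 0,"ay": 0,"az": 0,"gripper": 1},{"x": 0,"y": 0,"z": 3,"ax": 0,"ay": 0,"az": 0,"gripper": 1},{"x": 0,"y": 0,"z": 2,"ax": 0,"ay": 0,"az": 0,"gripper": 1},{"x": 0,"y": 0,"z": 0,"ax": 0,"ay": 0,"az": 0,"gripper": 1}]'

```text
clock: 10.47
position: [0.5129, -0.2301, 0.058]
ee_rot: [0.059, 0.998, -0.0, -0.001]
ft_force: [-0.8, 1.0, -3.1]
grip_width: 0.126
grasp_force: 59.3
```

>>> apply_moves --rows '[{"x": 0,"y": 0,"z": 2,"ax": 0,"ay": 0,"az": 0,"gripper": 1},{"x": 0,"y": 0,"z": 1,"ax": 0,"ay": 0,"az": 0,"gripper": 1},{"x": 0,"y": 0,"z": 0,"ax": 0,"ay": 0,"az": 0,"gripper": 1}]'

```text
clock: 10.72
position: [0.513, -0.2302, 0.0552]
ee_rot: [0.059, 0.998, -0.0, -0.001]
ft_force: [-0.7, 0.2, -2.7]
grip_width: 0.127
grasp_force: 59.3
```

>>> apply_moves --rows '[{"x": 0,"y": 0,"z": 1,"ax": 0,"ay": 0,"az": 0,"gripper": 1},{"x": 0,"y": 0,"z": 1,"ax": 0,"ay": 0,"az": 0,"gripper": 1},{"x": 0,"y": 0,"z": 0,"ax": 0,"ay": 0,"az": 0,"gripper": 1}]'

```text
clock: 10.97
position: [0.5132, -0.2303, 0.0543]
ee_rot: [0.059, 0.998, 0.0, -0.0]
ft_force: [-4.0, 2.6, 8.6]
grip_width: 0.129
grasp_force: 60.9
```

>>> apply_moves --rows '[{"x": 0,"y": 0,"z": 1,"ax": 0,"ay": 0,"az": 0,"gripper": 1},{"x": 0,"y": 0,"z": 1,"ax": 0,"ay": 0,"az": 0,"gripper": 1},{"x": 0,"y": 0,"z": 0,"ax": 0,"ay": 0,"az": 0,"gripper": 1}]'

```text
clock: 11.22
position: [0.5132, -0.2304, 0.0542]
ee_rot: [0.059, 0.998, 0.001, -0.0]
ft_force: [-13.8, 8.4, 32.6]
grip_width: 0.128
grasp_force: 64.6
```

>>> apply_moves --rows '[{"x": 0,"y": 0,"z": -2,"ax": 0,"ay": 0,"az": 0,"gripper": 1},{"x": 0,"y": 0,"z": 0,"ax": 0,"ay": 0,"az": 0,"gripper": 1}]' --newtons 20

```text
clock: 11.38
position: [0.5136, -0.2304, 0.0542]
ee_rot: [0.059, 0.998, -0.0, 0.0]
ft_force: [-6.5, 1.7, 12.8]
grip_width: 0.125
grasp_force: 61.5
```

>>> apply_moves --rows '[{"x": 0,"y": 0,"z": 0,"ax": 0,"ay": 0,"az": 0,"gripper": 0.7},{"x": 0,"y": 0,"z": 0,"ax": 0,"ay": 0,"az": 0,"gripper": 0.5},{"x": 0,"y": 0,"z": 0,"ax": 0,"ay": 0,"az": 0,"gripper": 0.35},{"x": 0,"y": 0,"z": 0,"ax": 0,"ay": 0,"az": 0,"gripper": 0.35},{"x": 0,"y": 0,"z": -5,"ax": 0,"ay": 0,"az": 0,"gripper": 0.35}]'

```text
clock: 11.8
position: [0.5126, -0.23, 0.0576]
ee_rot: [0.059, 0.998, -0.0, -0.001]
ft_force: [0.4, 0.3, -0.9]
grip_width: 0.65
grasp_force: 0.0
```

>>> apply_moves --rows '[{"x": 0,"y": 0,"z": -15,"ax": 0,"ay": 0,"az": 0,"gripper": 0.35},{"x": 0,"y": 0,"z": -30,"ax": 0,"ay": 0,"az": 0,"gripper": 0.35},{"x": 0,"y": 0,"z": -40,"ax": 0,"ay": 0,"az": 0,"gripper": 0.35},{"x": 0,"y": 0,"z": -40,"ax": 0,"ay": 0,"az": 0,"gripper": 0.35},{"x": 0,"y": 0,"z": 0,"ax": 0,"ay": 0,"az": 0,"gripper": 0.35}]'

```text
clock: 12.22
position: [0.5164, -0.232, 0.1916]
ee_rot: [0.059, 0.998, -0.001, 0.005]
ft_force: [1.2, -0.6, 0.5]
grip_width: 0.651
grasp_force: 0.0
```

Run:
```python
from h import *
d=load("side");s=load("scene");o=get_obs();print(o["clock"],o["position"],o["ft_force"])
cv2.imwrite("pics/end.png",np.hstack([cv2.resize(d["img"][130:390,230:430],(400,520)),cv2.resize(s["img"][150:330,150:360],(400,343))if 0 else cv2.copyMakeBorder(cv2.resize(s["img"][150:330,150:360],(400,343)),0,177,0,0,0)])[:,:,::-1])
```

```text
12.3167 [ 0.51418429 -0.23055796  0.18536518] [-0.22567013  0.78801938  0.06603146]
```

View pics/end.png

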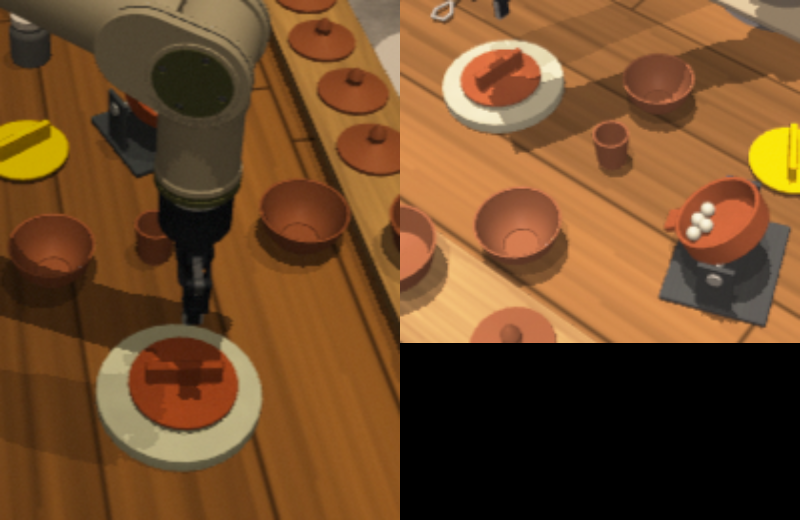

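The lid lies flat and centred on the bat, the dish is still tipped with all four balls at the lip side ((700,222) in the right crop), and the bowls have not moved.

```bash
python3 -c "
from workcell import *
print(hand_in())"
```

```text
the job is handed in; nothing more can be done
None
```

I tipped the dish to its stop with the lid on, set the lid flat near the middle of the plaster bat, and handed in at about 12 s; all four balls lie at the lip side and the bowls were not touched, but the hand-in returned no verdict.

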